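Close the scrap-glass tray with its hook-in cover

TASK

Cover the open aluminium tray of scrap glass with the longer of the two plywood covers: take it by its grip block, tilt it to hook one edge under the lip at the tray's end nearest the robot, then lower the other edge and let go only once the cover lies flat inside the tray's walls. Leave the shorter cover where it lies.

Things in the scene. Friction and masses are not known exactly. Their poses are not given: they have to be found in the camera images.
- tray: Open aluminium tray of scrap glass, fixed to the bench, 206 x 176 x 66 mm (x, y, z). Origin: centre of its underside, z up; the lip is at its -x end, towards the robot. Inside the walls 196 (x) by 166 (y) mm; walls 5 mm thick, top at z = 62. A ledge 32 mm wide along each y side, top at z = 40 mm, carries the cover. The 172 mm open between lip and +x wall is less than the cover's length.
- lip (a point): Middle of the lip's free edge, on its underside: tray x = -74, y = 0, z = 62 mm; axes as the tray's. The lip is a 4 mm brass strip on the -x wall, across the whole tray, overhanging the inside by 24 mm with a 22 mm high gap from ledge to lip. The cover goes in only tilted 8 to 30 degrees, lip end low; its edge slides 24 mm under before meeting the wall.
- cover: The longer plywood cover, which fits: a loose flat panel 180 (x) by 140 (y) by 6 mm with a wooden grip block across the middle of its top, 22 mm thick (x), 60 mm long (y), 40 mm high (z = 6 to 46 mm). About 0.2 kg. Origin: centre of the panel's underside, z up. Its two ends are alike. It starts flat on the bench, within 15 degrees of straight (x away from the robot), as does the tray.
- small_cover: The shorter plywood cover, for another tray: 120 (x) by 140 (y) by 6 mm with the same grip block (22 x 60 x 40 mm). Loose, flat on the bench, to be left alone. Origin: centre of the panel's underside; z up.
Mind the look-alikes: they are no part of the job. What is shaped like the cover but orange is not meant.

How it is judged (in metres and radians):
On the way, in this order (a step that is already met when the one before it is completed fails the run):
1. the cover, held by the gripper, is tilted at the tray with its lip end low (under the lip) and its other end raised (angle between cover's own z axis and vertical above 0.13 rad and contact force between the fingers and cover above 0.5 N and x of cover in the frame of tray between -0.02 and 0.012 m and y of cover in the frame of tray between -0.025 and 0.025 m and z of cover in the frame of tray between 0.045 and 0.1 m), for 0.1 s.
2. the cover is lowered to within 7 degrees of flat in the tray while still held (angle between cover's own z axis and vertical below 0.12 rad and contact force between the fingers and cover above 0.5 N and z of cover in the frame of tray below 0.056 m and x of cover in the frame of tray between -0.014 and 0.014 m and y of cover in the frame of tray between -0.02 and 0.02 m), for 0.1 s.
At the end, for the whole second after the job is handed in: The longer cover rests flat (3 degrees) on the tray's ledges, one edge under the lip: centre within 12 mm along and 18 mm across of the tray's centre, underside 34 to 45 mm above the tray's underside, within 10 degrees of its heading, at rest; shorter cover within 50 mm of its start (x of cover in the frame of tray between -0.012 and 0.012 m and y of cover in the frame of tray between -0.018 and 0.018 m and z of cover in the frame of tray between 0.034 and 0.045 m and angle between cover's own z axis and vertical below 0.06 rad and angle between the x axis of cover and the x axis of tray, either way round below 0.18 rad and linear speed of cover below 0.02 m/s and distance of small_cover from where it was at the start of the episode below 0.05 m); the robot touches nothing.
It fails at once if the shorter cover is moved by more than 50 mm (distance of small_cover from where it was at the start of the episode above 0.05 m).
It also fails if it takes over 42 s, if anything falls off the work surface, if the arm or the gripper's body presses on something with over 40 N, if the wrist force passes 120 N, or if a joint passes its speed limit or range.

ROBOT

A 7-joint arm with a two-finger parallel gripper is mounted at the origin on the work surface. World frame = base frame: x ahead of the robot, y to its left, z up, the work surface at z = 0. Lengths are in mm, angles in degrees, forces in N, time in s.
With the tool pointing down it reaches from about 425 to 875 mm from the base axis. Payload 8.4 kg.
Tool frame: the origin (TCP) lies midway between the tips of the shut fingers; the grasp point (between the pads) lies 19 mm behind it; z points along the fingers, y is the line along which they close (so a half turn about z gives the same grasp; the last joint's range is limited). The gripper opens to 85 mm and grips with 20 to 120 N. Pads are 22 mm wide; open, the fingers measure 114 mm over their backs; the gripper's body (76 mm by 85 mm) begins 54 mm behind the grasp point. The pads swing forward as they close: fully open they stand 13 mm farther back than shut.
Start: joints at [-68.938, 19.091, 2.286, 83.961, -0.768, 76.965, -3.352], TCP at [292.517, 580.429, 231.308] pointing down, gripper open.
Joint ranges: [-147.57, 147.57], [-21.85, 119.76], [-74.77, 79.35], [14.55, 137.4], [-85.83, 265.84], [4.83, 119.75], [-152.11, 152.11]. Speed limits (degrees/s): [127.2, 127.2, 159.86, 159.86, 180, 180, 180].

INTERFACE

Orientations are given as a 3x3 rotation matrix whose columns are the frame's x, y, z axes.
In Python, from cell import robot gives the robot as it stands.
- The arm moves only by the tool arm_command, never from a script. Its argument "deltas" is a list of rows, each an object with "offset": the shift along the tool's x, y, z in m, a list of three; "turn": the turn, a rotation vector about the tool's x, y, z in degrees, a list of three; "grip": the opening in per cent of the stroke, from 0 (shut) to 100 (fully open). A call has 1 to 20 rows; each row shifts and turns the commanded pose from where the row before left it, along the tool's axes as they then stand; what a row does not reach is not made up. A row lasts 1/8 s, in which the tool goes at most 62.5 mm and 10.7 degrees, less where a joint would pass 70% of its speed; a pose out of reach is approached as far as the arm can. A call with a gripper value outside its range is refused whole. The fingers move at their own pace and stop on an object; "force" is the grip in N (left out, the last holds). Time passes only in rows, so rows that do not move let the fingers close. It gives the time, the measured TCP pose, the force, the opening and the grip force at its end, in the units of the state.
- robot.get_obs(): the state, without advancing time (a new reading comes with each control period).
- robot.snapshot(name): name is "scene" or "top"; returns a dict with "frame" (480x640x3 uint8, red, green, blue), "fx", "fy", "cx", "cy" (pixels), "k1" (the pictures are not rectified: a ray, as slopes to the right and down, at radius r is drawn at 1 + k1 r^2 times it, then the intrinsics apply), "camera_from_world" (4x4, takes a point from world to camera coordinates). Camera axes: x right, y down, z forward; pixel columns grow to the right and rows downward; lengths in mm; the calibration is good to about 2 mm. A picture is of the moment at which its call begins. There is no depth.
- robot.hand_in(): hands the job in; it is judged then, once.
The state is a dict: "time": time; "joint_pos": joint angles; "qvel": joint speeds; "effort": joint torques, N m; "tool_pos": TCP position; "tool_rot": TCP orientation; "ft_force": force on the tool from outside, world axes, zero at the start; "moment": the same for the moment, N m; "finger_gap": finger opening in mm; "gripper_force": force on a finger pad.
Only numpy, scipy, OpenCV 4.12 (cv2) and the standard library are available. Lean on these libraries where they do the work, as an engineer would, in place of code of your own. Each camera call takes 0.05 s, during which the arm holds its last target. There are 200 camera calls.

## Working session

There is one attempt and no reset: what is moved stays moved. The work goes in short steps, Python scripts to look and compute and a tool call to move; the robot and the scene stay as the last step left them, time stands still between calls to the robot, and variables do not carry over. Pictures are saved under pics/ and viewed, at most 10 in all, crops included, and the job is handed in when it is done.

Besides the shell and the picture viewer there is one more tool, called as a command line: name --argument value ..., lists and objects as JSON in quotes. arm_command: Moves the arm, as the interface text tells. Its arguments: {"type":"object","properties":{"deltas":{"type":"array","items":{"type":"object","properties":{"offset":{"type":"array","items":{"type":"number"}},"turn":{"type":"array","items":{"type":"number"}},"grip":{"type":"number"}}}},"force":{"type":"number"}},"required":["deltas"]}

```bash
mkdir -p pics; ls; python3 - <<'E'
from cell import robot
import cv2,pickle
for n in("top","scene"):
    s=robot.snapshot(n); pickle.dump(s,open(f"{n}0.pkl","wb")); cv2.imwrite(f"pics/{n}0.png",s["frame"][:,:,::-1])
    print(n,s["fx"],s["fy"],s["cx"],s["cy"],s["k1"],s["camera_from_world"].round(3).tolist())
o=robot.get_obs(); print(o)
E
```

```text
pics
top 573.7969653221605 573.7969653221605 314.17764802505593 227.22496266786246 0.008946047333857218 [[-0.019, -1.0, -0.008, -80.717], [-0.995, 0.02, -0.099, 444.279], [0.099, 0.006, -0.995, 1244.434], [0.0, 0.0, 0.0, 1.0]]
scene 469.93333973810775 469.93333973810775 322.93854522729805 239.75092161892 -0.02102897986654123 [[-0.869, 0.495, 0.005, 413.184], [0.322, 0.573, -0.754, -25.543], [-0.376, -0.653, -0.657, 1296.355], [0.0, 0.0, 0.0, 1.0]]
{'time': 0.1, 'joint_pos': array([-68.9392702 ,  19.12651038,   2.28451019,  84.00414596,
        -0.7663812 ,  76.9660378 ,  -3.3514151 ]), 'qvel': array([-0.08082286, -0.14612538,  0.0933121 , -0.12787455, -0.04269907,
        0.05178966,  0.0268933 ]), 'effort': array([ 5.11668346e-03, -6.60018969e+01,  1.37093212e+00, -4.06468642e+01,
        1.71300501e-02,  9.00815270e-03,  6.09969803e-06]), 'tool_pos': array([292.35657205, 580.09304831, 230.53950419]), 'tool_rot': array([[-8.93021545e-01,  4.50013596e-01, -5.32983551e-04],
       [ 4.50013896e-01,  8.93020579e-01, -1.31845183e-03],
       [-1.17355971e-04, -1.41725590e-03, -9.99998989e-01]]), 'ft_force': array([ 0.15517766,  0.22241865, -0.16675948]), 'moment': array([0.02747981, 0.07182015, 0.02462623]), 'gripper_force': 0.0, 'finger_gap': 85.40137714075456}
```

View pics/top0.png

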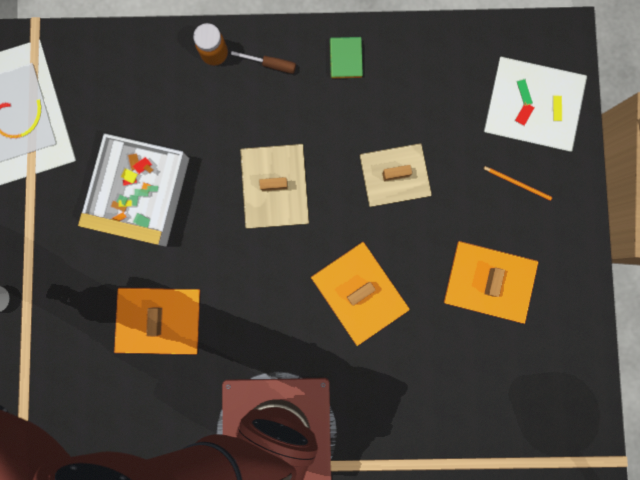

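View pics/scene0.png

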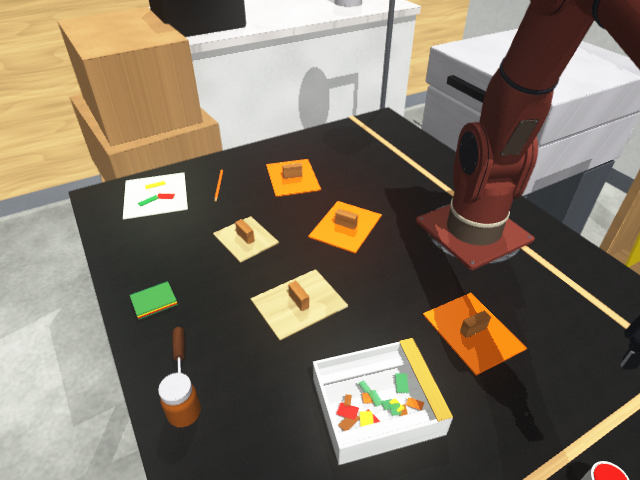

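The top view shows the long cover at about (275,186), grip block (274,184). The tray is at about (134,190) with its brass lip along (80,222)-(160,240). The short cover is at (396,175). The scene view agrees: cover (299,302), tray (382,400), lip (425,380).

```bash
cat > h.py <<'E'
import numpy as np,cv2
def K(s): return np.array([[s["fx"],0,s["cx"]],[0,s["fy"],s["cy"]],[0,0,1]]),np.array([s["k1"],0,0,0,0.])
def plane(s,px,z):
    k,d=K(s); n=cv2.undistortPoints(np.float64(px).reshape(-1,1,2),k,d).reshape(-1,2)
    T=s["camera_from_world"]; R=T[:3,:3]; c=-R.T@T[:3,3]
    r=np.c_[n,np.ones(len(n))]@R; t=(z-c[2])/r[:,2]
    return (c+r*t[:,None])[:,:2]
def proj(s,P):
    k,d=K(s);T=s["camera_from_world"]
    return cv2.projectPoints(np.float64(P).reshape(-1,1,3),cv2.Rodrigues(T[:3,:3])[0],T[:3,3],k,d)[0].reshape(-1,2)
def rect(pts):
    # centre, sizes and heading of a rectangle by min area
    (c,sz,a)=cv2.minAreaRect(np.float32(pts)); 
    return np.round(c,1),np.round(sz,1),round(a,2)
def blob(m,near):
    m=cv2.morphologyEx(m.astype(np.uint8),cv2.MORPH_CLOSE,np.ones((3,3)))
    cs,_=cv2.findContours(m,cv2.RETR_EXTERNAL,cv2.CHAIN_APPROX_NONE)
    cs=[c for c in cs if cv2.contourArea(c)>60]
    return min(cs,key=lambda c:np.linalg.norm(c.reshape(-1,2).mean(0)-near)).reshape(-1,2)
E
python3 - <<'E'
from h import *; import pickle
P={"top":dict(cover=(275,186),small=(396,175),block=(274,184),lip=(120,230),tray=(134,190)),
"scene":dict(cover=(299,302),small=(245,240),block=(299,295),lip=(425,380),tray=(382,400))}
for n in P:
    s=pickle.load(open(n+"0.pkl","rb")); f=s["frame"]; hsv=cv2.cvtColor(f,cv2.COLOR_RGB2HSV); p=P[n]
    for k,(x,y) in p.items(): print(n,k,hsv[y,x])
    H,S,V=[hsv[...,i].astype(int) for i in range(3)]
    ply=(V>110)&(S>40)&(S<140)&(H>8)&(H<32)
    lip=(V>100)&(S>110)&(H>15)&(H<30)
    blk=(S>115)&(H<20)&(V>50)
    notdark=V>75
    for nm,m,z in(("cover",ply,6),("small",ply,6),("block",blk,46),("lip",lip,66),("tray",notdark,62)):
        b=blob(m,p[nm]); print(n,nm,len(b),b.min(0),b.max(0),*rect(plane(s,b,z)))
        if nm in("cover","tray","lip"):
            a=cv2.approxPolyDP(cv2.convexHull(b),5,True).reshape(-1,2); print(a.tolist(),plane(s,a,z).round(0).tolist())
E
```

```text
top cover [ 16 145 180]
top small [ 16 145 178]
top block [ 16 142 191]
top lip [ 22 143 219]
top tray [ 68  33 208]
top cover 279 [240 144] [308 227] [ 5.404e+02 -1.000e-01] [182.3 141.8] 3.35
[[302, 144], [308, 222], [246, 227], [240, 150]] [[634.0, -65.0], [456.0, -76.0], [448.0, 63.0], [623.0, 76.0]]
top small 222 [360 144] [431 206] [ 560.2 -273.3] [122.1 142.1] 9.06
top block 69 [260 178] [286 190] [536.8  -1.4] [56.8 26.5] 89.45
top lip 194 [ 78 213] [160 244] [452.8 324.2] [177.4  48.3] 75.7
[[81, 213], [122, 213], [160, 235], [156, 244], [79, 226]] [[479.0, 408.0], [477.0, 321.0], [428.0, 239.0], [409.0, 247.0], [451.0, 412.0]]
top tray 352 [ 78 133] [188 246] [529.1 297.2] [197.5 211.2] 75.71
[[104, 133], [188, 157], [165, 246], [78, 225]] [[654.0, 364.0], [597.0, 181.0], [405.0, 229.0], [453.0, 416.0]]
scene cover [ 14 158 102]
scene small [ 14 170 117]
scene block [ 16 162 233]
scene lip [ 24 158 246]
scene tray [ 66  43 227]
scene cover 212 [250 269] [347 339] [540.   -0.7] [182.7 145.2] 3.07
[[315, 269], [347, 306], [279, 339], [250, 298]] [[455.0, -76.0], [449.0, 66.0], [626.0, 73.0], [634.0, -66.0]]
scene small 175 [213 216] [278 262] [ 559.7 -273.2] [123.  147.1] 9.0
scene block 67 [288 281] [308 310] [546.9  13.4] [36.5 86.4] 3.24
scene lip 185 [399 338] [452 420] [443.9 324.8] [177.  30.] 75.6
[[400, 340], [413, 339], [452, 417], [436, 418]] [[434.0, 236.0], [410.0, 247.0], [454.0, 414.0], [479.0, 401.0]]
scene tray 408 [312 338] [452 464] [535.9 313.1] [205.6 218.6] 75.68
[[413, 338], [452, 414], [446, 434], [338, 464], [312, 361]] [[406.0, 243.0], [448.0, 408.0], [481.0, 431.0], [666.0, 383.0], [609.0, 191.0]]
```

arm_command --deltas '[{"offset": [-0.0345, -0.0291, 0], "turn": [0, 0, 0], "grip": 100}, {"offset": [-0.0345, -0.0291, 0], "turn": [0, 0, 0], "grip": 100}, {"offset": [-0.0345, -0.0291, 0], "turn": [0, 0, 0], "grip": 100}, {"offset": [-0.0345, -0.0291, 0], "turn": [0, 0, 0], "grip": 100}, {"offset": [-0.0345, -0.0291, 0], "turn": [0, 0, 0], "grip": 100}, {"offset": [-0.0345, -0.0291, 0], "turn": [0, 0, 0], "grip": 100}, {"offset": [-0.0345, -0.0291, 0], "turn": [0, 0, 0], "grip": 100}, {"offset": [-0.0345, -0.0291, 0], "turn": [0, 0, 0], "grip": 100}, {"offset": [-0.0345, -0.0291, 0], "turn": [0, 0, 0], "grip": 100}, {"offset": [-0.0345, -0.0291, 0], "turn": [0, 0, 0], "grip": 100}, {"offset": [-0.0345, -0.0291, 0], "turn": [0, 0, 0], "grip": 100}, {"offset": [-0.0345, -0.0291, 0], "turn": [0, 0, 0], "grip": 100}, {"offset": [-0.0345, -0.0291, 0], "turn": [0, 0, 0], "grip": 100}, {"offset": [-0.0345, -0.0291, 0], "turn": [0, 0, 0], "grip": 100}]' --force 50

```text
time: 1.85
tool_pos: [540.7, -2.1, 231.1]
tool_rot: [[-0.893, 0.45, -0.0], [0.45, 0.893, 0.0], [0.0, -0.0, -1.0]]
ft_force: [-0.4, -0.7, -0.4]
finger_gap: 86.0
gripper_force: 0.0
```

arm_command --deltas '[{"offset": [0, 0, 0], "turn": [0, 0, 7.5], "grip": 100}, {"offset": [0, 0, 0], "turn": [0, 0, 7.5], "grip": 100}, {"offset": [0, 0, 0], "turn": [0, 0, 7.5], "grip": 100}, {"offset": [0, 0, 0], "turn": [0, 0, 7.5], "grip": 100}, {"offset": [0, 0, 0], "turn": [0, 0, 7.5], "grip": 100}, {"offset": [0, 0, 0], "turn": [0, 0, 7.5], "grip": 100}, {"offset": [0, 0, 0], "turn": [0, 0, 7.5], "grip": 100}, {"offset": [0, 0, 0], "turn": [0, 0, 7.5], "grip": 100}, {"offset": [0, 0, 0], "turn": [0, 0, 0], "grip": 100}, {"offset": [0, 0, 0], "turn": [0, 0, 0], "grip": 100}]'

```text
time: 3.1
tool_pos: [540.3, -0.7, 231.2]
tool_rot: [[-0.06, 0.998, -0.0], [0.998, 0.06, -0.0], [-0.0, -0.0, -1.0]]
ft_force: [0.5, 0.5, -0.2]
finger_gap: 85.1
gripper_force: 0.0
```

arm_command --deltas '[{"offset": [0, 0, 0.035], "turn": [0, 0, 0], "grip": 100}, {"offset": [0, 0, 0.035], "turn": [0, 0, 0], "grip": 100}, {"offset": [0, 0, 0.035], "turn": [0, 0, 0], "grip": 100}, {"offset": [0, 0, 0.035], "turn": [0, 0, 0], "grip": 100}, {"offset": [0, 0, 0.026], "turn": [0, 0, 0], "grip": 100}, {"offset": [0, 0, 0.02], "turn": [0, 0, 0], "grip": 100}, {"offset": [0, 0, 0.015], "turn": [0, 0, 0], "grip": 100}, {"offset": [0, 0, 0.01], "turn": [0, 0, 0], "grip": 100}, {"offset": [0, 0, 0.006], "turn": [0, 0, 0], "grip": 100}, {"offset": [0, 0, 0], "turn": [0, 0, 0], "grip": 100}, {"offset": [0, 0, 0], "turn": [0, 0, 0], "grip": 100}]'

```text
time: 4.47
tool_pos: [540.9, -0.7, 14.8]
tool_rot: [[-0.057, 0.998, 0.001], [0.998, 0.057, 0.0], [0.0, 0.001, -1.0]]
ft_force: [-0.2, 0.1, 0.5]
finger_gap: 85.5
gripper_force: 0.0
```

arm_command --deltas '[{"grip": 60, "offset": [0, 0, 0], "turn": [0, 0, 0]}, {"grip": 40, "offset": [0, 0, 0], "turn": [0, 0, 0]}, {"grip": 20, "offset": [0, 0, 0], "turn": [0, 0, 0]}, {"grip": 10, "offset": [0, 0, 0], "turn": [0, 0, 0]}, {"grip": 10, "offset": [0, 0, 0], "turn": [0, 0, 0]}, {"grip": 10, "offset": [0, 0, 0], "turn": [0, 0, 0]}]' --force 60

```text
time: 5.22
tool_pos: [540.7, -0.8, 14.6]
tool_rot: [[-0.057, 0.998, 0.0], [0.998, 0.057, 0.0], [0.0, 0.0, -1.0]]
ft_force: [-0.8, 0.1, 4.7]
finger_gap: 21.6
gripper_force: 59.7
```

arm_command --deltas '[{"offset": [0, 0, -0.015], "turn": [0, 0, 0], "grip": 10}, {"offset": [0, 0, -0.03], "turn": [0, 0, 0], "grip": 10}, {"offset": [0, 0, -0.035], "turn": [0, 0, 0], "grip": 10}, {"offset": [0, 0, -0.035], "turn": [0, 0, 0], "grip": 10}, {"offset": [0, 0, -0.025], "turn": [0, 0, 0], "grip": 10}, {"offset": [0, 0, -0.01], "turn": [0, 0, 0], "grip": 10}, {"offset": [0.015, 0.0012, 0], "turn": [0, 0, 0], "grip": 10}, {"offset": [0.03, 0.0023, 0], "turn": [0, 0, 0], "grip": 10}, {"offset": [0.035, 0.0027, 0], "turn": [0, 0, 0], "grip": 10}, {"offset": [0.035, 0.0027, 0], "turn": [0, 0, 0], "grip": 10}, {"offset": [0.035, 0.0027, 0], "turn": [0, 0, 0], "grip": 10}, {"offset": [0.035, 0.0027, 0], "turn": [0, 0, 0], "grip": 10}, {"offset": [0.035, 0.0027, 0], "turn": [0, 0, 0], "grip": 10}, {"offset": [0.035, 0.0027, 0], "turn": [0, 0, 0], "grip": 10}, {"offset": [0.03, 0.0023, 0], "turn": [0, 0, 0], "grip": 10}, {"offset": [0.015, 0.0012, 0], "turn": [0, 0, 0], "grip": 10}, {"offset": [0, 0, 0], "turn": [0, 0, 6], "grip": 10}, {"offset": [0, 0, 0], "turn": [0, 0, 6], "grip": 10}, {"offset": [0, 0, 0], "turn": [0, 0, 5.8], "grip": 10}, {"offset": [0, 0, 0], "turn": [0, 0, 0], "grip": 10}]'

```text
time: 7.72
tool_pos: [546.2, 299.6, 163.5]
tool_rot: [[0.251, 0.968, -0.001], [0.968, -0.251, -0.001], [-0.001, -0.001, -1.0]]
ft_force: [0.1, 0.8, -1.4]
finger_gap: 21.0
gripper_force: 58.9
```

arm_command --deltas '[{"offset": [0, 0, 0], "turn": [-4, 0, 0], "grip": 10}, {"offset": [0, 0, 0], "turn": [-4, 0, 0], "grip": 10}, {"offset": [0, 0, 0], "turn": [-4, 0, 0], "grip": 10}, {"offset": [0, 0, 0], "turn": [-3, 0, 0], "grip": 10}, {"offset": [0, 0, 0], "turn": [0, 0, 0], "grip": 10}, {"offset": [0, 0, 0], "turn": [0, 0, 0], "grip": 10}]'

```text
time: 8.48
tool_pos: [546.8, 299.8, 164.3]
tool_rot: [[0.251, 0.935, 0.249], [0.968, -0.242, -0.065], [-0.0, 0.258, -0.966]]
ft_force: [-0.1, -0.4, -1.1]
finger_gap: 21.1
gripper_force: 59.2
```

```bash
python3 - <<'E'
from cell import robot
import cv2,pickle,numpy as np
ims=[]
for n in("top","scene"):
    s=robot.snapshot(n); pickle.dump(s,open(f"{n}1.pkl","wb")); ims.append(s["frame"][:,:,::-1])
cv2.imwrite("pics/c1.png",np.hstack([cv2.resize(ims[0][60:340,20:320],(400,373)),cv2.resize(ims[1][200:480,240:540],(400,373))]))
o=robot.get_obs(); print(o["time"],o["tool_pos"],o["tool_rot"],o["ft_force"],o["finger_gap"],o["gripper_force"])
E
```

```text
8.575 [547.17417565 299.57980419 164.40276753] [[ 2.51727223e-01  9.34937501e-01  2.50050544e-01]
 [ 9.67798193e-01 -2.43113609e-01 -6.52872873e-02]
 [-2.48843042e-04  2.58433052e-01 -9.66029138e-01]] [-0.66153815  0.83601855 -1.09680931] 20.939051824056097 59.1543048620224
```

View pics/c1.png

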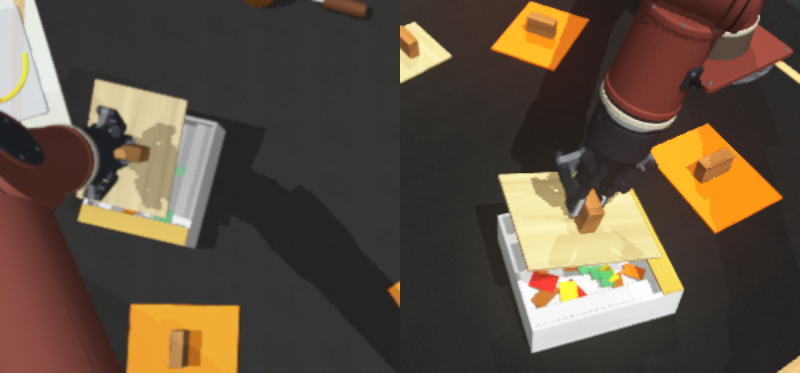

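The crop shows the cover held over the tray. Its near (lip) edge is low, at crop-left y≈205-212, just inside the brass lip strip, and its far edge is raised. I'll check the corners against prediction.

```bash
python3 - <<'E'
from h import *; import pickle
from cell import robot
o=robot.get_obs(); R=o["tool_rot"]; t=o["tool_pos"]
Rc=np.c_[R[:,1],R[:,0],-R[:,2]]; org=t-14.6*Rc[:,2]
C=np.array([[x,y,6] for x,y in((90,70),(90,-70),(-90,-70),(-90,70))],float)
for n,nr in(("top",(125,170)),("scene",(450,370))):
    s=pickle.load(open(n+"1.pkl","rb")); hsv=cv2.cvtColor(s["frame"],cv2.COLOR_RGB2HSV); H,S,V=[hsv[...,i].astype(int) for i in range(3)]
    m=(V>110)&(S>40)&(S<140)&(H>8)&(H<32)
    if n=="top": m[:,200:]=0
    b=blob(m,nr); a=cv2.approxPolyDP(cv2.convexHull(b),4,True).reshape(-1,2)
    print(n,proj(s,C@Rc.T+org).round(0).tolist(),a.tolist())
c=np.array([531,304.3]);h=np.radians(-14.5);ex=np.array([np.cos(h),np.sin(h)]);d=org[:2]-c
print(d@ex,d@[-ex[1],ex[0]],org[2])
E
```

```text
top [[91.0, 118.0], [160.0, 135.0], [144.0, 223.0], [77.0, 207.0]] [[92, 119], [160, 136], [158, 244], [78, 225]]
scene [[336.0, 403.0], [313.0, 331.0], [403.0, 327.0], [436.0, 393.0]] [[435, 393], [421, 410], [336, 403], [314, 331], [358, 329], [412, 343]]
20.613946780526913 -0.5289173904520956 150.29874211434253
```

arm_command --deltas '[{"offset": [0, -0.004, 0.015], "turn": [0, 0, 0], "grip": 10}, {"offset": [0, -0.004, 0.015], "turn": [0, 0, 0], "grip": 10}, {"offset": [0, -0.004, 0.015], "turn": [0, 0, 0], "grip": 10}, {"offset": [0, -0.004, 0.015], "turn": [0, 0, 0], "grip": 10}, {"offset": [0, -0.0013, 0.0048], "turn": [0, 0, 0], "grip": 10}, {"offset": [0, -0.0013, 0.0048], "turn": [0, 0, 0], "grip": 10}, {"offset": [0, -0.0013, 0.0048], "turn": [0, 0, 0], "grip": 10}, {"offset": [0, -0.0013, 0.0048], "turn": [0, 0, 0], "grip": 10}, {"offset": [0, 0, 0], "turn": [0, 0, 0], "grip": 10}, {"offset": [0, 0, 0], "turn": [0, 0, 0], "grip": 10}]'

```text
time: 9.82
tool_pos: [546.7, 300.1, 82.5]
tool_rot: [[0.251, 0.935, 0.251], [0.968, -0.243, -0.065], [0.0, 0.259, -0.966]]
ft_force: [-0.2, -0.1, -1.8]
finger_gap: 21.4
gripper_force: 59.2
```

```bash
cat > st.py <<'E'
from h import *
from cell import robot
o=robot.get_obs(); R=o["tool_rot"]; t=o["tool_pos"]
Rc=np.c_[R[:,1],R[:,0],-R[:,2]]; org=t-14.6*Rc[:,2]
h=np.radians(-14.5);ex=np.array([np.cos(h),np.sin(h)]);d=org[:2]-[531,304.3]
print("cover in tray",(d@ex).round(1),(d@[-ex[1],ex[0]]).round(1),org[2].round(1),"tilt",np.degrees(np.arcsin(Rc[2,0])).round(2),"head",np.degrees(np.arctan2(Rc[1,0],Rc[0,0])).round(2),o["ft_force"].round(1),o["moment"].round(2),o["gripper_force"],o["time"])
E
python3 st.py
```

```text
cover in tray 20.1 -0.1 68.4 tilt 15.01 head -14.55 [-0.2 -0.1 -1.8] [0.09 0.33 0.02] 59.15464997291565 9.825
```

arm_command --deltas '[{"offset": [0, -0.0039, -0.001], "turn": [0, 0, 0], "grip": 10}, {"offset": [0, -0.0039, -0.001], "turn": [0, 0, 0], "grip": 10}, {"offset": [0, -0.0039, -0.001], "turn": [0, 0, 0], "grip": 10}, {"offset": [0, -0.0039, -0.001], "turn": [0, 0, 0], "grip": 10}, {"offset": [0, -0.0039, -0.001], "turn": [0, 0, 0], "grip": 10}, {"offset": [0, -0.0039, -0.001], "turn": [0, 0, 0], "grip": 10}, {"offset": [0, 0, 0], "turn": [0, 0, 0], "grip": 10}, {"offset": [0, 0, 0], "turn": [0, 0, 0], "grip": 10}]'

```text
time: 10.82
tool_pos: [523.3, 306.1, 82.1]
tool_rot: [[0.251, 0.935, 0.251], [0.968, -0.243, -0.065], [0.0, 0.259, -0.966]]
ft_force: [0.5, 0.3, -2.0]
finger_gap: 21.4
gripper_force: 59.2
```

```bash
python3 st.py; python3 - <<'E'
from cell import robot
import cv2,numpy as np
ims=[robot.snapshot(n)["frame"][:,:,::-1] for n in("top","scene")]
cv2.imwrite("pics/c2.png",np.hstack([cv2.resize(ims[0][100:260,40:220],(400,356)),cv2.resize(ims[1][300:480,280:480],(400,356))]))
E
```

```text
cover in tray -4.1 -0.1 68.0 tilt 15.01 head -14.54 [ 0.5  0.3 -2. ] [0.08 0.35 0.05] 59.15422260761261 10.825
```

View pics/c2.png

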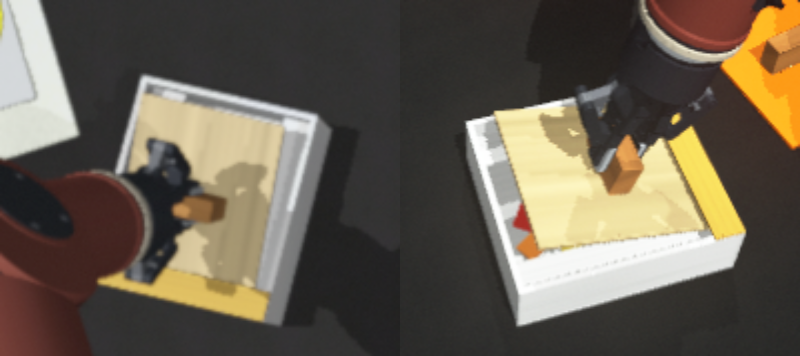

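The crop shows the low edge under the brass lip (its crop-left edge is hidden at y≈265-295), the far end raised inside the far wall, and even side gaps. Now I'll lower it.

arm_command --deltas '[{"offset": [0, 0, 0.00275], "turn": [1.5, 0, 0], "grip": 10}, {"offset": [0, 0, 0.00275], "turn": [1.5, 0, 0], "grip": 10}, {"offset": [0, 0.0001, 0.00275], "turn": [1.5, 0, 0], "grip": 10}, {"offset": [0, 0.0002, 0.00275], "turn": [1.5, 0, 0], "grip": 10}, {"offset": [0, 0.0003, 0.0027], "turn": [1.5, 0, 0], "grip": 10}, {"offset": [0, 0.0003, 0.0027], "turn": [1.5, 0, 0], "grip": 10}, {"offset": [0, 0.0004, 0.0027], "turn": [1.5, 0, 0], "grip": 10}, {"offset": [0, 0.0005, 0.0027], "turn": [1.5, 0, 0], "grip": 10}, {"offset": [0, 0.0006, 0.0025], "turn": [1.5, 0, 0], "grip": 10}, {"offset": [0, 0.0006, 0.0025], "turn": [1.5, 0, 0], "grip": 10}, {"offset": [0, 0, 0], "turn": [0, 0, 0], "grip": 10}, {"offset": [0, 0, 0], "turn": [0, 0, 0], "grip": 10}]'

```text
time: 12.42
tool_pos: [529.8, 304.4, 55.8]
tool_rot: [[0.251, 0.968, -0.0], [0.968, -0.251, -0.0], [-0.0, 0.0, -1.0]]
ft_force: [0.1, 0.8, -1.4]
finger_gap: 21.3
gripper_force: 59.1
```

```bash
python3 st.py
```

```text
cover in tray -1.2 -0.2 41.2 tilt 0.0 head -14.54 [ 0.1  0.8 -1.4] [ 0.03  0.02 -0.01] 59.09304678440094 12.425
```

arm_command --deltas '[{"offset": [0, 0, 0.0005], "turn": [0, 0, 0], "grip": 10}, {"offset": [0, 0, 0.0005], "turn": [0, 0, 0], "grip": 10}, {"offset": [0, 0, 0.0005], "turn": [0, 0, 0], "grip": 10}, {"offset": [0, 0, 0], "turn": [0, 0, 0], "grip": 10}]'

```text
time: 12.92
tool_pos: [529.8, 304.6, 54.6]
tool_rot: [[0.251, 0.968, -0.0], [0.968, -0.251, 0.0], [0.0, -0.0, -1.0]]
ft_force: [-2.2, -0.2, 2.2]
finger_gap: 21.4
gripper_force: 59.6
```

```bash
python3 st.py
```

```text
cover in tray -1.3 -0.0 40.0 tilt -0.01 head -14.53 [-2.2 -0.2  2.2] [-0.15  0.28  0.04] 59.64710533618927 12.925
```

arm_command --deltas '[{"offset": [0, 0, 0], "turn": [0, 0, 0], "grip": 35}, {"offset": [0, 0, 0], "turn": [0, 0, 0], "grip": 50}, {"offset": [0, 0, 0], "turn": [0, 0, 0], "grip": 70}, {"offset": [0, 0, 0], "turn": [0, 0, 0], "grip": 70}, {"offset": [0, 0, 0], "turn": [0, 0, 0], "grip": 70}, {"offset": [0, 0, -0.005], "turn": [0, 0, 0], "grip": 70}, {"offset": [0, 0, -0.01], "turn": [0, 0, 0], "grip": 70}, {"offset": [0, 0, -0.02], "turn": [0, 0, 0], "grip": 70}, {"offset": [0, 0, -0.03], "turn": [0, 0, 0], "grip": 70}, {"offset": [0, 0, -0.03], "turn": [0, 0, 0], "grip": 70}, {"offset": [0, 0, -0.03], "turn": [0, 0, 0], "grip": 70}, {"offset": [0, 0, -0.03], "turn": [0, 0, 0], "grip": 70}, {"offset": [0, 0, -0.02], "turn": [0, 0, 0], "grip": 70}, {"offset": [0, 0, 0], "turn": [0, 0, 0], "grip": 70}, {"offset": [0, 0, 0], "turn": [0, 0, 0], "grip": 70}]'

```text
time: 14.8
tool_pos: [529.6, 304.2, 229.2]
tool_rot: [[0.251, 0.968, -0.0], [0.968, -0.251, -0.0], [-0.0, -0.0, -1.0]]
ft_force: [1.4, -0.0, 0.2]
finger_gap: 59.6
gripper_force: 0.0
```

```bash
python3 - <<'E'
from cell import robot
import cv2,numpy as np
ims=[robot.snapshot(n)["frame"][:,:,::-1] for n in("top","scene")]
cv2.imwrite("pics/c3.png",np.hstack([cv2.resize(ims[0][100:260,40:220],(400,356)),cv2.resize(ims[1][300:480,280:480],(400,356))]))
E
```

```text
(no output)
```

View pics/c3.png

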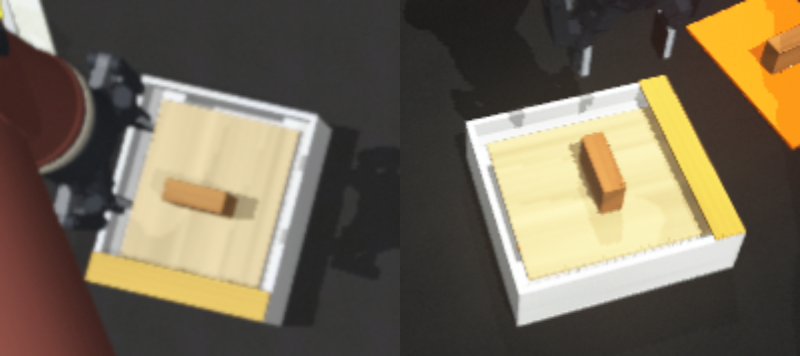

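The picture shows the cover flat inside the tray walls, with its near edge under the brass lip, its block at crop-left (198,197), and the gripper clear.

```bash
python3 -c "
from cell import robot
print(robot.hand_in())"
```

```text
the job is handed in; nothing more can be done
None
```

The longer cover lies flat in the tray with one edge under the lip, the gripper let go and is clear, the shorter cover was never touched, and the job was handed in at about 15 s; no verdict came back.

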